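# Push the lidded box into the labelling corner

### The job

Push the oblong lidded steel box along the counter into the corner formed by the long steel rail and the short end stop beside the label printer, so that it sits there squarely, its long side flush against the rail and its end flush against the stop. Only push it by its sides: do not lift or tip it, do not touch the handle on its lid, and leave the other loose things where they stand. Finish with the box left at rest in the corner.

Things in the scene. Friction and masses are not known exactly. Their poses are not given: they have to be found in the camera images.
- box: The oblong box to push: plain steel, flat-sided, lidded, loose, 100 mm (its x) by 150 mm (its y); body 45 mm high, lid to 53 mm and 2 mm in from each side, bar handle on top to 75 mm. 0.3 to 0.65 kg, slides flat with 2 to 10 N. Origin: centre of its underside; z up. It starts at most about 0.3 rad askew of the world axes, its +x long side towards the rail.
- box_handle: The bar handle on the box's lid, 60 mm long along the box's y, 14 mm wide, 22 mm high, moving with the box. Not to be touched. Origin: centre of its foot, 53 mm above the box's underside.
- corner: Fixed stainless corner of rail and end stop, both 40 mm high, 12 mm thick, turned up to about 0.15 rad. Origin: where their inner faces meet, on the counter. The rail's inner face is this frame's plane x = 0, 480 mm from the origin along -y (to the right), facing the robot (-x). The stop's inner face is the plane y = 0, 112 mm from the origin along -x, facing -y.
- place (a point): Point on the counter where the centre of the box's underside is when it is home: x = -50 mm, y = -75 mm in the corner's frame, same axes.
- printer (a point): Centre of the top of the fixed grey label printer left of the end stop: 170 mm (x) by 150 mm (y), 115 mm high, same axes as the corner, near side 40 mm from the stop's inner face.
- tin: Bystander: round lidded steel tin, 70 mm across, 52 mm high with a small knob to 64 mm. Origin: centre of its underside. It and the box stand in two places side by side, in either order.
- square: Bystander: square lidded steel box, 80 by 80 mm, 53 mm high, handle to 75 mm, near the left front. Origin: centre of its underside.
- shaker: Bystander: steel shaker, 44 mm across, 72 mm high, at the right. Origin: centre of its underside.
- ramekin: Bystander: white ceramic bowl, 80 mm across, 45 mm high, at the far right. Origin: centre of its underside.
- spatula: Bystander: spatula lying flat at the right front. Origin: on its underside.
- cutter: Bystander: brass cylinder, 56 mm across, 40 mm high, at the left front. Origin: centre of its underside.
- mug: Bystander: white mug, 76 mm across, 85 mm high, at the left. Origin: centre of its underside.
There are look-alikes about, which are no part of the job. Leave any pink look-alike of the box alone.

How it is judged:
By the outcome, as a careful person would: the job done as asked, in the order asked, and still so for the second after the job is handed in, with the robot touching nothing.
It also fails if it takes over 69 s, if anything falls off the work surface, if the arm or the gripper's body presses on something with over 40 N, if the wrist force passes 120 N, or if a joint passes its speed limit or range.

### The arm

A 6-joint arm with a two-finger parallel gripper is mounted at the origin on the work surface. World frame = base frame: x ahead of the robot, y to its left, z up, the work surface at z = 0. Lengths are in mm, angles in rad, forces in N, time in s.
With the tool pointing down it reaches from about 400 to 925 mm from the base axis. Payload 12.5 kg.
Tool frame: the origin (TCP) lies at the centre of the arm's flange, where the gripper is bolted on; the fingertips stand 190 mm ahead of it and the grasp point (between the pads) lies 171 mm ahead of it; z points along the fingers, y is the line along which they close (so a half turn about z gives the same grasp; the last joint's range is limited). The gripper opens to 95 mm and grips with 3 to 60 N. Pads are 20 mm wide; open, the fingers measure 119 mm over their backs; the gripper's body (75 mm by 180 mm) begins 59 mm behind the grasp point.
Start: joints at [-1.383, 0.491, 1.559, -0, 1.092, -0.106], TCP at [181.014, -598.213, 404.761] pointing down, gripper open.
Joint ranges: [-3.1, 3.1], [-0.84, 2.19], [0.05, 2.79], [-1.13, 4.28], [0.06, 2.93], [-2.69, 2.69]. Speed limits (rad/s): [2.22, 2.22, 2.79, 3.14, 3.14, 3.14].

### API

Orientations are given as [roll, pitch, yaw] about the fixed x, y, z axes, in that order (R = Rz(yaw) Ry(pitch) Rx(roll)).
In Python, from cell import env, read_camera, search_frame, cut_out gives the robot as it stands. The module is installed in compiled form; this text tells all that it offers.
- The arm moves only by the tool move_arm, never from a script. Its argument "commands" is a list of rows, each a list of 3 entries, a list of its own where there are three numbers: the shift along the world's x, y, z normalised to -1 to 1, where 1 is 0.03 m, then the turn about the world's z normalised to -1 to 1, where 1 is 0.08 rad, then the opening, from -1 (shut) to 1 (fully open), so that 0 is half open. A call has 1 to 20 rows; each row shifts and turns the commanded pose from where the row before left it; what a row does not reach is not made up. A row lasts 1/12 s, in which the tool goes at most 41.7 mm and 7.16 degrees, less where a joint would pass 70% of its speed; a pose out of reach is approached as far as the arm can. A call with a number of a shift or a turn outside -1 to 1 is refused whole. A call with a gripper value outside its range is refused whole. The fingers move at their own pace and stop on an object; the grip force is fixed at half the most. Time passes only in rows, so rows that do not move let the fingers close. It gives the time, the measured TCP pose, the force, the opening and the grip force at its end, in the units of the state.
- env.state(): the state, without advancing time (a new reading comes with each control period).
- read_camera(name): name is "scene" or "top" or "wrist"; returns a dict with "image" (420x560x3 uint8, red, green, blue), "fx", "fy", "cx", "cy" (pixels), "rvec" (rotation vector, rad) and "tvec" (3), from world to camera coordinates, as OpenCV has them. Camera axes: x right, y down, z forward; pixel columns grow to the right and rows downward; lengths in mm; the calibration is good to about 2 mm. The wrist camera is an equidistant fisheye: a pixel r from the principal point sees the ray r / f radians off the axis. A picture is of the moment at which its call begins. There is no depth.
- env.job_done(): hands the job in; it is judged then, once.
Trained networks look in a picture, given as the dict that the camera call returned (one of the last four; its "shot" number tells which), for a name from the list of things; names that differ only in an ending like _2 or _b are one class to them, and where a whole thing is asked for, a point or a joint stands for the part that bears it (a point fixed in the world has none). Each returns a list of dicts, best first, with "confidence" (0 to 1); they miss things now and then, are a little off and sometimes report something else, mostly with a low value. They report only what shows in the picture. A call takes as long as a camera call. They do not tell look-alikes from the thing itself.
- search_frame(thing, picture): "at" ([column, row] in pixels, amid what is visible of it).
- cut_out(thing, picture): "region" (420x560 bool, what is visible of it) and "at" ([column, row] in pixels, amid what is visible of it).
The state is a dict: "t": time; "joints": joint angles; "qvel": joint speeds; "tau": joint torques, N m; "eef_pos": TCP position; "tcp_rot": TCP orientation; "ft_force": force on the tool from outside, world axes, zero at the start; "moment": the same for the moment, N m; "opening": opening from 0.0 (shut) to 1.0 (fully open); "grip_force": force on a finger pad.
Only numpy, scipy, OpenCV 4.12 (cv2) and the standard library are available. Lean on these libraries where they do the work, as an engineer would, in place of code of your own. Each camera call takes 0.05 s, during which the arm holds its last target. There are 200 camera calls.

## Working session

There is one attempt and no reset: what is moved stays moved. The work goes in short steps, Python scripts to look and compute and a tool call to move; the robot and the scene stay as the last step left them, time stands still between calls to the robot, and variables do not carry over. Pictures are saved under pics/ and viewed, at most 10 in all, crops included, and the job is handed in when it is done.

Besides the shell and the picture viewer there is one more tool, called after "Emit:" in YAML: its name, and indented under it one key for each argument. move_arm: Moves the arm, as the interface text tells. Its arguments: {"type":"object","properties":{"commands":{"type":"array","items":{"type":"array"}}},"required":["commands"]}

```bash
mkdir -p pics
cat > h.py <<'E'
import numpy as np,cv2
from cell import env,read_camera,search_frame,cut_out
def ray(p,uv,z):
    R=cv2.Rodrigues(np.array(p["rvec"],float))[0];t=np.array(p["tvec"],float).ravel()
    d=R.T@np.array([(uv[0]-p["cx"])/p["fx"],(uv[1]-p["cy"])/p["fy"],1.]);o=-R.T@t
    return o+d*(z-o[2])/d[2]
def proj(p,X):
    K=np.array([[p["fx"],0,p["cx"]],[0,p["fy"],p["cy"]],[0,0,1.]])
    return cv2.projectPoints(np.array(X,float).reshape(-1,3),np.array(p["rvec"],float),np.array(p["tvec"],float),K,None)[0].reshape(-1,2)
E
python3 - <<'E'
from h import *
for n in("top","scene"):
    p=read_camera(n); cv2.imwrite(f"pics/{n}0.png",p["image"][:,:,::-1])
    print(n,p["fx"],p["cx"],p["cy"],(-cv2.Rodrigues(np.array(p["rvec"],float))[0].T@np.array(p["tvec"]).ravel()).round())
    for th in["box","box_handle","corner","tin","square","shaker","printer","mug","cutter"]:
        for d in search_frame(th,p)[:3]: print(th,np.round(d["at"]),round(d["confidence"],2),ray(p,d["at"],50).round())
print(env.state())
E
```

```text
top 437.9395467736138 279.47714769276 203.45590967664853 [ 215.   69. 1569.]
box [292. 195.] 0.85 [493.  29.  50.]
box [220. 276.] 0.67 [209. 270.  50.]
box_handle [288. 192.] 0.49 [504.  44.  50.]
corner [238. 122.] 0.71 [759. 228.  50.]
tin [352. 202.] 0.92 [ 474. -181.   50.]
square [350. 200.] 0.75 [ 480. -175.   50.]
square [236. 214.] 0.61 [421. 225.  50.]
shaker [239. 128.] 0.61 [737. 224.  50.]
shaker [416. 180.] 0.44 [ 557. -410.   50.]
mug [156. 165.] 0.76 [592. 515.  50.]
scene 425.9487673551589 276.0976487072321 211.15315829965448 [ 857. -517. 1075.]
box [244. 149.] 0.73 [213. 265.  50.]
box [281. 242.] 0.67 [511.  21.  50.]
corner [373. 237.] 0.76 [723. 174.  50.]
tin [234. 294.] 0.77 [ 492. -181.   50.]
square [297. 186.] 0.85 [445. 220.  50.]
shaker [200. 395.] 0.61 [ 573. -423.   50.]
printer [374. 237.] 0.73 [727. 175.  50.]
mug [384. 148.] 0.7 [605. 515.  50.]
cutter [298. 165.] 0.69 [401. 297.  50.]
{'t': 1.0, 'joints': array([-1.38258711e+00,  4.90907586e-01,  1.55889761e+00, -1.62502025e-06,
        1.09169040e+00, -1.05607558e-01]), 'qvel': array([0.00153636, 0.00059488, 0.00066975, 0.00052357, 0.0008347 ,
       0.00137547]), 'tau': array([-2.72212390e-03, -6.12481928e+01, -2.58426511e+01,  6.91830902e-02,
        4.45295416e-02, -2.09368045e-05]), 'eef_pos': array([ 181.0223828, -598.2137006,  404.7570524]), 'tcp_rot': array([3.14149629e+00, 1.16648336e-05, 2.93817518e-01]), 'ft_force': array([ 0.43480304,  0.00622981, -1.22123433]), 'moment': array([ 0.02258252, -0.02928614, -0.04285191]), 'grip_force': 0.0, 'opening': 1.0011598491941582}
```

View pics/top0.png

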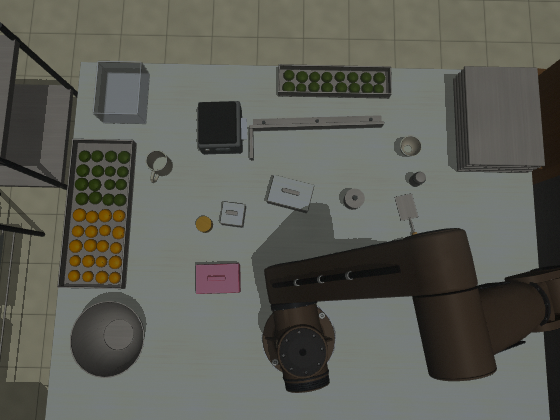

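View pics/scene0.png

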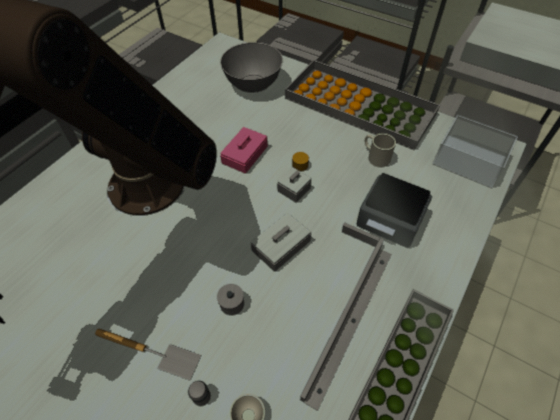

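The pictures show three similar boxes:
- Plain steel oblong box at top (290,193) and scene (281,242). This fits the description: steel, oblong, beside the tin.
- Pink look-alike at top (217,278). Leave it.
- Small square box at top (232,213). It's a bystander.

The corner is at about top (251,127). I'll confirm the box and measure both in one enlarged crop.

```bash
cat >> h.py <<'E'
from scipy.optimize import least_squares,minimize
def boxpts(x,y,a,hx=50,hy=75):
    c,s=np.cos(a),np.sin(a);R=np.array([[c,-s],[s,c]])
    P=[]
    for z,i in((0,0),(45,0),(53,2)):
        for sx,sy in((1,1),(1,-1),(-1,-1),(-1,1)):
            P.append([*(R@np.array([sx*(hx-i),sy*(hy-i)])+[x,y]),z])
    return np.array(P)
def sil(p,P,S=4):
    m=np.zeros((420*S,560*S),np.uint8)
    h=cv2.convexHull(((proj(p,P)+.5)*S).astype(np.float32)).astype(np.int32)
    cv2.fillPoly(m,[h],1);return m
def fitbox(masks,x0):
    M=[(p,cv2.resize(r.astype(np.uint8),None,fx=4,fy=4,interpolation=cv2.INTER_NEAREST)) for p,r in masks]
    f=lambda v:sum((sil(p,boxpts(v[0],v[1],v[2]/100))!=m).sum() for p,m in M)/16
    r=minimize(f,[x0[0],x0[1],x0[2]*100],method="Nelder-Mead",options=dict(initial_simplex=np.array([x0[0],x0[1],x0[2]*100])+np.array([[0,0,0],[15,0,0],[0,15,0],[0,0,15]])))
    return np.array([r.x[0],r.x[1],r.x[2]/100]),r.fun
E
python3 - <<'E'
from h import *
pt=read_camera("top");ps=read_camera("scene")
ms=[]
for p,near in((pt,(290,193)),(ps,(281,242))):
    d=min(cut_out("box",p),key=lambda d:np.hypot(*(np.array(d["at"])-near)));ms.append((p,d["region"]));print(d["at"],d["region"].sum(),d["confidence"])
for m in([ms[0]],[ms[1]],ms):
    print(min((fitbox(m,(500,35,a)) for a in(-.3,0,.3)),key=lambda r:r[1]))
for p in(pt,ps):
    for d in cut_out("corner",p)[:1]:
        r=d["region"].astype(np.uint8);print("corner",d["at"],r.sum(),d["confidence"]);np.save("c%d.npy"%p["shot"],r)
im=pt["image"][90:230,190:400,::-1];cv2.imwrite("pics/crop1.png",cv2.resize(im,None,fx=3.8,fy=3.8,interpolation=cv2.INTER_CUBIC))
im=ps["image"][195:415,225:425,::-1];cv2.imwrite("pics/crop2.png",cv2.resize(im,None,fx=2.7,fy=2.7,interpolation=cv2.INTER_CUBIC))
import pickle;pickle.dump((pt,ps),open("p.pkl","wb"))
E
```

```text
[290.4, 196.3] 1276 0.81
[280.3, 240.9] 2014 0.86
(array([ 5.02268126e+02,  3.49440405e+01, -2.24737159e-01]), np.float64(48.75))
(array([ 5.01099576e+02,  3.71518238e+01, -2.31799071e-01]), np.float64(74.1875))
(array([ 5.01462459e+02,  3.63608226e+01, -2.34447372e-01]), np.float64(142.8125))
corner [237.7, 121.9] 4320 0.6
corner [372.4, 234.9] 7460 0.66
```

View pics/crop1.png

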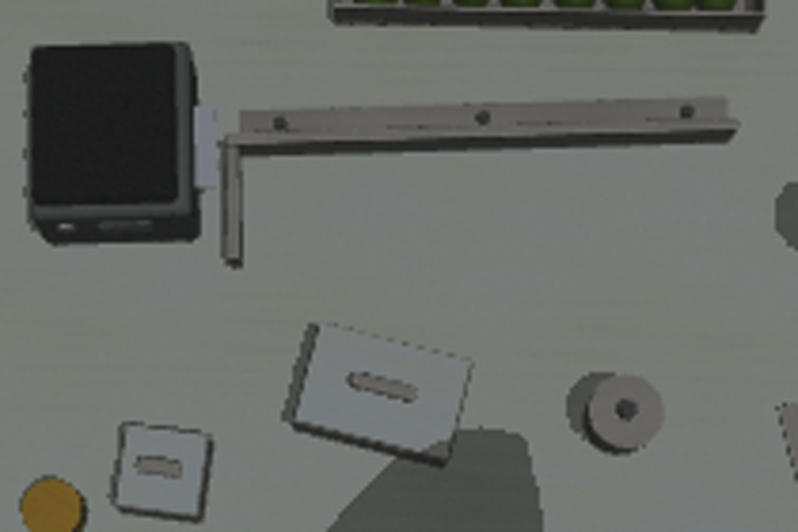

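View pics/crop2.png

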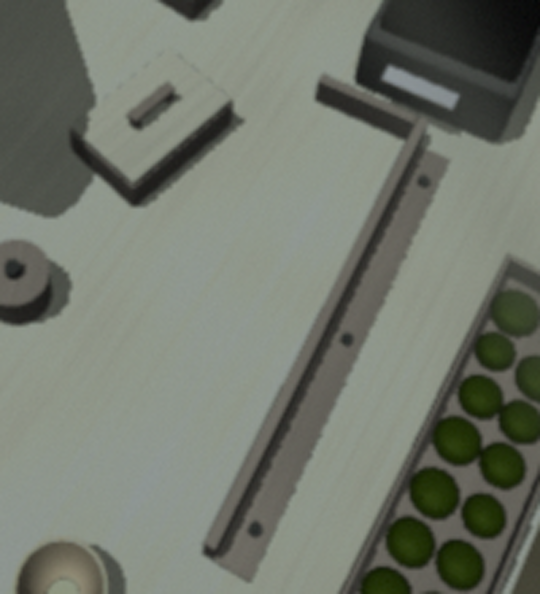

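Crop 1 confirms the target. The plain steel oblong box with the bar handle is at crop (380,390), the tin at (625,412), the small square box at (160,472), and the corner's inner top edge meets at about crop (241,146). Next I'll fit the corner from its edges.

Run:
```python
from h import *
import pickle;pt,ps=pickle.load(open("p.pkl","rb"))
# corner-edge points (crop px) -> image px ; on line of inner top edges z=40
t=lambda q:(np.array(q,float)+.5)/3.8-.5+[190,90]
s=lambda q:(np.array(q,float)+.5)/2.7-.5+[225,195]
rt=[ray(pt,t(q),40) for q in((243,146),(350,142),(480,139),(600,135),(730,131))]
stt=[ray(pt,t(q),40) for q in((242,165),(242,200),(241,240),(241,260))]
rs=[ray(ps,s(q),40) for q in((208,548),(258,445),(310,340),(362,232),(408,138))]
ss=[ray(ps,s(q),40) for q in((320,80),(350,95),(380,109),(405,120))]
for r,q in((rt,stt),(rs,ss),(rt+rs,stt+ss)):
    r=np.array(r)[:,:2];q=np.array(q)[:,:2]
    f=lambda v:np.r_[(r-v[:2])@[np.cos(v[2]),np.sin(v[2])],(q-v[:2])@[-np.sin(v[2]),np.cos(v[2])]]
    o=least_squares(f,[720,180,0]);a=o.x[2];R=np.array([[np.cos(a),-np.sin(a)],[np.sin(a),np.cos(a)]])
    print("corner",o.x.round(3),"res",o.fun.round(1),"place",(o.x[:2]+R@[-50,-75]).round(1),"railend",(o.x[:2]+R@[0,-480]).round())
    print(r[[0,4]].round())
# near-side finger target
b=np.array([501.5,36.3]);a=-.233;print("stand-off TCP",b-np.array([np.cos(a),np.sin(a)])*(50+10+20))
```

```text
corner [7.41094e+02 1.75994e+02 5.20000e-02] res [-0.5  0.4 -0.4  0.1  0.4 -1.5 -0.8  1.   1.4] place [695.   98.5] railend [ 766. -303.]
[[ 741.  173.]
 [ 766. -293.]]
corner [7.40798e+02 1.79001e+02 6.00000e-02] res [ 0.4 -0.   0.4 -0.4 -0.4  2.6  0.1 -1.2 -1.5] place [695.4 101.1] railend [ 770. -300.]
[[ 770. -301.]
 [ 742.  158.]]
corner [7.40858e+02 1.77556e+02 5.70000e-02] res [-0.4  0.  -1.4 -1.5 -1.9  2.2  1.5  1.5  0.2 -0.3 -3.  -2.1 -0.1  0.4
  3.6  1.2  0.1 -0.1] place [695.2  99.8] railend [ 768. -302.]
[[ 741.  173.]
 [ 766. -293.]]
stand-off TCP [423.66175344  54.7717994 ]
```

Emit:
move_arm:
  commands:
    - [[0.83,0.97,0],-0.55,1]
    - [[0.83,0.97,0],-0.55,1]
    - [[0.83,0.97,0],-0.55,1]
    - [[0.83,0.97,0],-0.55,1]
    - [[0.83,0.97,0],-0.55,1]
    - [[0.83,0.97,0],-0.55,1]
    - [[0.83,0.97,0],-0.55,1]
    - [[0.83,0.97,0],-0.55,1]
    - [[0.83,0.97,0],-0.55,1]
    - [[0.83,0.97,0],-0.55,1]
    - [[0.83,0.97,0],-0.55,1]
    - [[0.83,0.97,0],-0.55,1]
    - [[-0.19,0.92,-0.3],0,1]
    - [[-0.19,0.92,-0.3],0,1]
    - [[-0.19,0.92,-0.3],0,1]
    - [[-0.19,0.92,-0.3],0,1]
    - [[-0.19,0.92,-0.3],0,1]
    - [[-0.19,0.92,-0.3],0,1]
    - [[-0.19,0.92,-0.3],0,1]
    - [[-0.19,0.92,-0.3],0,1]

```text
t: 2.97
eef_pos: [433.7, -27.0, 332.6]
tcp_rot: [3.142, -0.001, -0.234]
ft_force: [1.1, 0.4, -0.0]
opening: 0.999
grip_force: 0.0
```

Emit:
move_arm:
  commands:
    - [[-0.2,0.93,0],0,1]
    - [[-0.2,0.93,0],0,1]
    - [[-0.2,0.93,0],0,1]
    - [[0,0,-0.8],0,1]
    - [[0,0,-0.8],0,1]
    - [[0,0,-0.8],0,1]
    - [[0,0,-0.8],0,1]
    - [[0,0,-0.8],0,1]
    - [[0,0,-0.2],0,1]
    - [[0,0,0],0,1]

```text
t: 3.8
eef_pos: [416.2, 55.5, 205.7]
tcp_rot: [3.141, 0.003, -0.234]
ft_force: [0.5, 0.0, 0.4]
opening: 1.001
grip_force: 0.0
```

Run:
```python
from h import *
print(env.state()["ft_force"].round(1),env.state()["eef_pos"].round(1))
p=read_camera("scene");cv2.imwrite("pics/s1.png",cv2.resize(p["image"][100:340,150:450,::-1],None,fx=2.5,fy=2.5))
```

```text
[0.5 0.  0.4] [416.2  55.5 205.7]
```

View pics/s1.png

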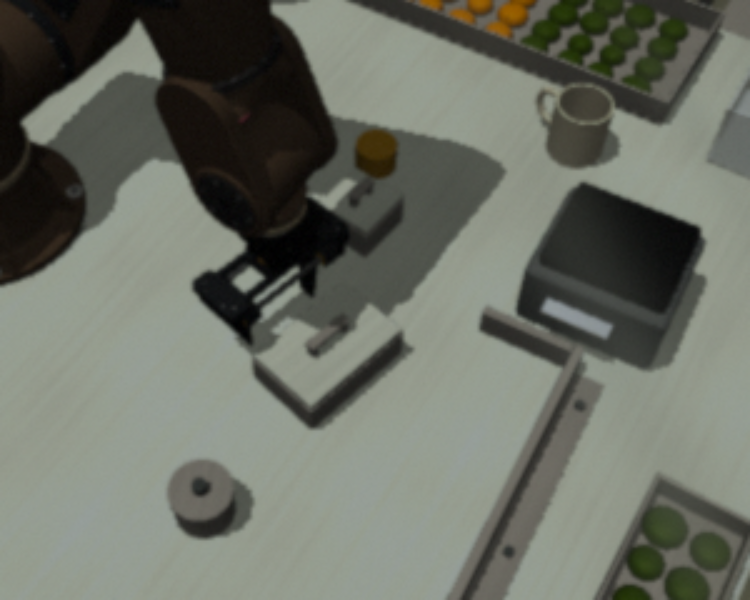

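The gripper stands behind the box's near long side, with fingers at crop (245,335) and (310,285) and the square box clear. I'll push towards the rail while turning the box parallel to it.

Emit:
move_arm:
  commands:
    - [[0.3,0,0],0,1]
    - [[0.3,0,0],0,1]
    - [[0.2,0,0],0,1]
    - [[0.2,0,0],0,1]
    - [[0.3,0.03,0],0.24,1]
    - [[0.3,0.03,0],0.24,1]
    - [[0.3,0.03,0],0.24,1]
    - [[0.3,0.03,0],0.24,1]
    - [[0.3,0.03,0],0.24,1]
    - [[0.3,0.03,0],0.24,1]
    - [[0.3,0.03,0],0.24,1]
    - [[0.3,0.03,0],0.24,1]
    - [[0.3,0.03,0],0.24,1]
    - [[0.3,0.03,0],0.24,1]
    - [[0.3,0.03,0],0.24,1]
    - [[0.3,0.03,0],0.24,1]
    - [[0.3,0.03,0],0.24,1]
    - [[0.3,0.03,0],0.24,1]
    - [[0.2,0.03,0],0.24,1]
    - [[0.1,0,0],0,1]

```text
t: 5.52
eef_pos: [582.0, 69.2, 206.8]
tcp_rot: [3.142, -0.0, 0.056]
ft_force: [-6.2, 1.4, 5.1]
opening: 0.997
grip_force: 3.3
```

Run:
```python
from h import *
pt=read_camera("top");ps=read_camera("scene")
for p in(pt,ps):
    for d in cut_out("box",p)[:2]: print(p["shot"],np.round(d["at"]),d["region"].sum(),round(d["confidence"],2),ray(p,d["at"],30).round())
d=cut_out("box",ps);d=[e for e in d if e["at"][1]>190][:1]
if d: print(fitbox([(ps,d[0]["region"])],(635,60,.05)))
print(env.state()["ft_force"].round(1),env.state()["eef_pos"].round(1))
cv2.imwrite("pics/s2.png",cv2.resize(ps["image"][130:330,200:450,::-1],None,fx=3,fy=3))
```

```text
6 [201. 279.] 159 0.51 [196. 340.  30.]
7 [328. 256.] 1871 0.9 [643.  62.  30.]
7 [242. 151.] 1266 0.64 [197. 267.  30.]
(array([6.46564179e+02, 6.62372296e+01, 6.42491833e-02]), np.float64(219.625))
[ 0.1  0.2 -0.6] [581.3  69.  206.8]
```

View pics/s2.png

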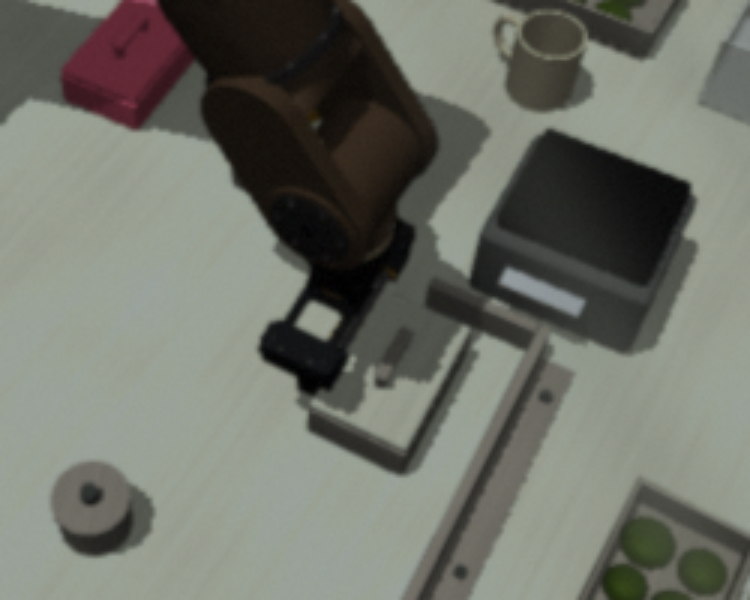

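The box is parallel to the rail and about 55 mm short of it, with about 35 mm left to the stop. I'll go on, slowly near contact.

Emit:
move_arm:
  commands:
    - [[0.25,0.014,0],0,1]
    - [[0.25,0.014,0],0,1]
    - [[0.25,0.014,0],0,1]
    - [[0.25,0.014,0],0,1]
    - [[0.25,0.014,0],0,1]
    - [[0.2,0.01,0],0,1]
    - [[0.1,0.006,0],0,1]
    - [[0.07,0,0],0,1]
    - [[0.07,0,0],0,1]
    - [[0.07,0,0],0,1]

```text
t: 6.6
eef_pos: [633.8, 71.6, 206.7]
tcp_rot: [-3.142, 0.002, 0.054]
ft_force: [-20.2, 0.2, 14.2]
opening: 0.997
grip_force: 10.2
```

20 N in x means the box is on the rail. I'll back off, rise, turn a quarter and go to its right end.

Emit:
move_arm:
  commands:
    - [[-0.2,0,0],0,1]
    - [[-0.4,0,0],0,1]
    - [[-0.5,0,0],0,1]
    - [[0,0,0.85],0,1]
    - [[0,0,0.85],0,1]
    - [[0,0,0.85],0,1]
    - [[0,0,0.85],0,1]

```text
t: 7.18
eef_pos: [601.0, 71.5, 310.1]
tcp_rot: [3.141, -0.002, 0.054]
ft_force: [0.5, -0.5, -0.1]
opening: 1.005
grip_force: 0.0
```

Emit:
move_arm:
  commands:
    - [[0.165,-0.185,0],0.98,0]
    - [[0.165,-0.185,0],0.98,0]
    - [[0.165,-0.185,0],0.98,0]
    - [[0.165,-0.185,0],0.98,0]
    - [[0.165,-0.185,0],0.98,0]
    - [[0.165,-0.185,0],0.98,0]
    - [[0.165,-0.185,0],0.98,0]
    - [[0.165,-0.185,0],0.98,0]
    - [[0.165,-0.185,0],0.98,0]
    - [[0.165,-0.185,0],0.98,0]
    - [[0.165,-0.185,0],0.98,0]
    - [[0.165,-0.185,0],0.98,0]
    - [[0.165,-0.185,0],0.98,0]
    - [[0.165,-0.185,0],0.98,0]
    - [[0.165,-0.185,0],0.98,0]
    - [[0.165,-0.185,0],0.98,0]
    - [[0.165,-0.185,0],0.98,0]
    - [[0.165,-0.185,0],0.98,0]
    - [[0.165,-0.185,0],0.98,0]
    - [[0.165,-0.185,0],0.98,0]

```text
t: 8.85
eef_pos: [700.3, -39.8, 308.9]
tcp_rot: [3.14, 0.0, 1.626]
ft_force: [-1.0, 0.2, 0.7]
opening: 0.498
grip_force: 0.0
```

Run:
```python
from h import *
ps=read_camera("scene");pt=read_camera("top")
for p in(ps,pt):
    d=[e for e in cut_out("box",p) if ray(p,e["at"],30)[0]>500][:1]
    if d: print(p["shot"],d[0]["at"],d[0]["confidence"],d[0]["region"].sum(),fitbox([(p,d[0]["region"])],(692,75,.05)))
s=env.state();print(s["ft_force"].round(1),s["eef_pos"].round(1),s["tcp_rot"].round(3),s["opening"])
cv2.imwrite("pics/s3.png",cv2.resize(ps["image"][150:350,250:450,::-1],None,fx=3,fy=3))
```

```text
8 [345.0, 283.3] 0.85 646 (array([6.98463194e+02, 6.72819321e+01, 1.26814559e-01]), np.float64(1464.875))
9 [279.0, 140.8] 0.56 794 (array([6.99261820e+02, 8.58828608e+01, 6.66890674e-02]), np.float64(466.0))
[0.7 0.6 0.4] [699.9 -39.4 308.7] [3.141 0.    1.619] 0.5002717818319752
```

View pics/s3.png

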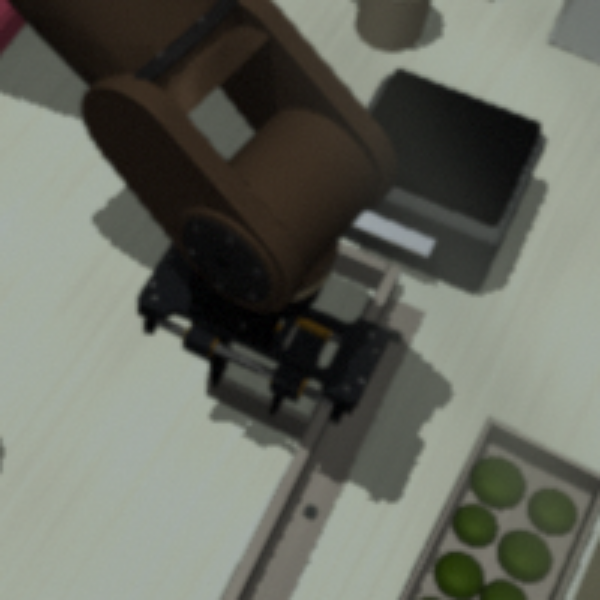

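Emit:
move_arm:
  commands:
    - [[0,0,-0.8],0,0]
    - [[0,0,-0.8],0,0]
    - [[0,0,-0.8],0,0]
    - [[0,0,-0.8],0,0]
    - [[0,0,-0.2],0,0]
    - [[-0.01,0.2,0],0,0]
    - [[-0.01,0.2,0],0,0]
    - [[-0.01,0.2,0],0,0]
    - [[-0.01,0.2,0],0,0]
    - [[-0.01,0.2,0],0,0]
    - [[-0.01,0.2,0],0,0]
    - [[-0.01,0.2,0],0,0]

```text
t: 10.05
eef_pos: [698.2, 2.6, 208.5]
tcp_rot: [3.139, 0.002, 1.622]
ft_force: [-0.5, -7.2, 4.7]
opening: 0.499
grip_force: 3.5
```

Emit:
move_arm:
  commands:
    - [[-0.005,0.1,0],0,0]
    - [[-0.005,0.1,0],0,0]
    - [[-0.005,0.1,0],0,0]
    - [[0,0.07,0],0,0]

```text
t: 10.38
eef_pos: [697.7, 13.6, 208.5]
tcp_rot: [3.139, 0.002, 1.622]
ft_force: [-2.1, -9.1, 5.5]
opening: 0.501
grip_force: 4.2
```

Emit:
move_arm:
  commands:
    - [[0,0.06,0],0,0]
    - [[0,0.06,0],0,0]

```text
t: 10.55
eef_pos: [697.7, 16.0, 208.6]
tcp_rot: [3.14, 0.004, 1.623]
ft_force: [-4.2, -26.4, 6.2]
opening: 0.501
grip_force: 13.1
```

26 N against the stop. I'll retreat and go round to the near side for a look and a seating push towards the rail.

Emit:
move_arm:
  commands:
    - [[0,-0.2,0],0,0]
    - [[0,-0.4,0],0,0]
    - [[0,-0.4,0],0,0]
    - [[0,0,0.85],0,0]
    - [[0,0,0.85],0,0]
    - [[0,0,0.85],0,0]
    - [[0,0,0.85],0,0]

```text
t: 11.13
eef_pos: [697.3, -13.6, 310.0]
tcp_rot: [3.142, -0.0, 1.621]
ft_force: [0.6, -0.7, -0.2]
opening: 0.5
grip_force: 0.0
```

Emit:
move_arm:
  commands:
    - [[-0.16,0.18,0],-0.98,1]
    - [[-0.16,0.18,0],-0.98,1]
    - [[-0.16,0.18,0],-0.98,1]
    - [[-0.16,0.18,0],-0.98,1]
    - [[-0.16,0.18,0],-0.98,1]
    - [[-0.16,0.18,0],-0.98,1]
    - [[-0.16,0.18,0],-0.98,1]
    - [[-0.16,0.18,0],-0.98,1]
    - [[-0.16,0.18,0],-0.98,1]
    - [[-0.16,0.18,0],-0.98,1]
    - [[-0.16,0.18,0],-0.98,1]
    - [[-0.16,0.18,0],-0.98,1]
    - [[-0.16,0.18,0],-0.98,1]
    - [[-0.16,0.18,0],-0.98,1]
    - [[-0.16,0.18,0],-0.98,1]
    - [[-0.16,0.18,0],-0.98,1]
    - [[-0.16,0.18,0],-0.98,1]
    - [[-0.16,0.18,0],-0.98,1]
    - [[-0.16,0.18,0],-0.98,1]
    - [[-0.16,0.18,0],-0.98,1]

```text
t: 12.8
eef_pos: [601.3, 94.9, 309.0]
tcp_rot: [-3.142, -0.0, 0.049]
ft_force: [0.2, 0.5, -0.1]
opening: 1.005
grip_force: 0.0
```

Run:
```python
from h import *
ps=read_camera("scene");d=[e for e in cut_out("box",ps) if ray(ps,e["at"],30)[0]>500][:1]
if d: print(d[0]["at"],d[0]["region"].sum(),fitbox([(ps,d[0]["region"])],(695,100,.05)))
s=env.state();print(s["eef_pos"].round(1),s["tcp_rot"].round(3))
cv2.imwrite("pics/s4.png",cv2.resize(ps["image"][170:300,290:450,::-1],None,fx=4.5,fy=4.5,interpolation=cv2.INTER_CUBIC))
```

```text
[348.1, 255.0] 2025 (array([6.93163392e+02, 1.01251136e+02, 6.34022485e-02]), np.float64(82.3125))
[601.1  95.3 309. ] [-3.141  0.     0.053]
```

View pics/s4.png

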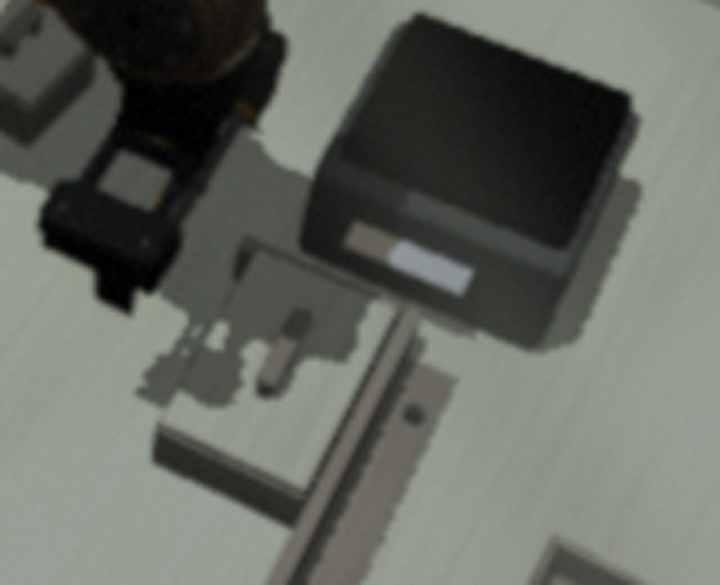

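The box sits in the corner at crop (270,370), parallel to the rail and touching the stop at its top end. I'll make one gentle seating push towards the rail.

Emit:
move_arm:
  commands:
    - [[0,0,-0.8],0,1]
    - [[0,0,-0.8],0,1]
    - [[0,0,-0.8],0,1]
    - [[0,0,-0.8],0,1]
    - [[0,0,-0.2],0,1]
    - [[0.3,0.015,0],0,1]
    - [[0.3,0.015,0],0,1]
    - [[0.2,0.01,0],0,1]
    - [[0.1,0,0],0,1]
    - [[0.07,0,0],0,1]
    - [[0.07,0,0],0,1]

```text
t: 13.82
eef_pos: [632.5, 96.5, 207.5]
tcp_rot: [3.142, 0.001, 0.054]
ft_force: [-11.1, -0.6, 8.2]
opening: 0.999
grip_force: 5.3
```

Emit:
move_arm:
  commands:
    - [[0.05,0,0],0,1]
    - [[0.03,0,0],0,1]

```text
t: 13.98
eef_pos: [633.5, 96.5, 207.4]
tcp_rot: [-3.141, 0.007, 0.053]
ft_force: [-20.2, -0.8, 15.6]
opening: 0.998
grip_force: 9.6
```

Seated at 20 N. There's plenty of time, so I'll repeat a gentle seating push at the end as well.

Emit:
move_arm:
  commands:
    - [[-0.2,0,0],0,1]
    - [[-0.4,0,0],0,1]
    - [[-0.5,0,0],0,1]
    - [[0,0,0.85],0,1]
    - [[0,0,0.85],0,1]
    - [[0,0,0.85],0,1]
    - [[0,0,0.85],0,1]

```text
t: 14.57
eef_pos: [601.8, 96.5, 310.3]
tcp_rot: [3.142, -0.0, 0.054]
ft_force: [0.6, 0.1, -0.2]
opening: 0.998
grip_force: 0.0
```

Emit:
move_arm:
  commands:
    - [[0.16,-0.18,0],0.98,0]
    - [[0.16,-0.18,0],0.98,0]
    - [[0.16,-0.18,0],0.98,0]
    - [[0.16,-0.18,0],0.98,0]
    - [[0.16,-0.18,0],0.98,0]
    - [[0.16,-0.18,0],0.98,0]
    - [[0.16,-0.18,0],0.98,0]
    - [[0.16,-0.18,0],0.98,0]
    - [[0.16,-0.18,0],0.98,0]
    - [[0.16,-0.18,0],0.98,0]
    - [[0.16,-0.18,0],0.98,0]
    - [[0.16,-0.18,0],0.98,0]
    - [[0.16,-0.18,0],0.98,0]
    - [[0.16,-0.18,0],0.98,0]
    - [[0.16,-0.18,0],0.98,0]
    - [[0.16,-0.18,0],0.98,0]
    - [[0.16,-0.18,0],0.98,0]
    - [[0.16,-0.18,0],0.98,0]
    - [[0.16,-0.18,0],0.98,0]
    - [[0.16,-0.18,0],0.98,0]

```text
t: 16.23
eef_pos: [698.1, -11.7, 309.1]
tcp_rot: [3.141, 0.0, 1.626]
ft_force: [-2.0, 0.1, -0.5]
opening: 0.499
grip_force: 0.0
```

Emit:
move_arm:
  commands:
    - [[0,0,-0.8],0,0]
    - [[0,0,-0.8],0,0]
    - [[0,0,-0.8],0,0]
    - [[0,0,-0.8],0,0]
    - [[0,0,-0.2],0,0]
    - [[0,0.3,0],0,0]
    - [[0,0.3,0],0,0]
    - [[0,0.15,0],0,0]
    - [[0,0.07,0],0,0]
    - [[0,0.07,0],0,0]

```text
t: 17.07
eef_pos: [698.3, 15.5, 208.3]
tcp_rot: [3.139, 0.001, 1.623]
ft_force: [-2.6, -13.9, 5.5]
opening: 0.502
grip_force: 6.7
```

Emit:
move_arm:
  commands:
    - [[0,0.05,0],0,0]
    - [[0,0.02,0],0,0]

```text
t: 17.23
eef_pos: [698.3, 15.8, 208.4]
tcp_rot: [3.14, 0.003, 1.622]
ft_force: [-2.6, -16.8, 4.7]
opening: 0.499
grip_force: 7.9
```

Emit:
move_arm:
  commands:
    - [[0,-0.1,0],0,0]
    - [[0,-0.4,0],0,0]
    - [[0,-0.6,0],0,0]
    - [[0,0,0.9],0,0]
    - [[0,0,0.9],0,0]
    - [[0,0,0.9],0,0]
    - [[0,0,0.9],0,0]
    - [[-0.6,-0.8,0.3],0,0]
    - [[-0.6,-0.8,0.3],0,0]
    - [[-0.6,-0.8,0.3],0,0]
    - [[-0.6,-0.8,0.3],0,0]
    - [[-0.6,-0.8,0.3],0,0]
    - [[-0.6,-0.8,0.3],0,0]
    - [[-0.6,-0.8,0.3],0,0]
    - [[-0.6,-0.8,0],0,0]
    - [[0,-0.8,0],0,0]
    - [[0,-0.8,0],0,0]
    - [[0,-0.8,0],0,0]
    - [[0,0,0],0,0]

```text
t: 18.82
eef_pos: [553.4, -283.6, 378.1]
tcp_rot: [3.14, 0.001, 1.619]
ft_force: [0.4, -0.8, -0.4]
opening: 0.501
grip_force: 0.0
```

Run:
```python
from h import *
M=[]
pt=read_camera("top");ps=read_camera("scene")
for p in(ps,pt):
    d=[e for e in cut_out("box",p) if ray(p,e["at"],30)[0]>600][:1]
    if d: M.append((p,d[0]["region"]));print(d[0]["at"],fitbox(M[-1:],(695,100,.05)))
s=env.state();print(s["eef_pos"].round(1),s["ft_force"].round(1))
a=cv2.resize(ps["image"][190:280,310:430,::-1],(520,390),interpolation=cv2.INTER_CUBIC)
b=cv2.resize(pt["image"][110:170,235:315,::-1],(280,210),interpolation=cv2.INTER_CUBIC)
c=np.zeros((390,800,3),np.uint8);c[:,:520]=a;c[:210,520:]=b;cv2.imwrite("pics/s5.png",c)
```

```text
[350.9, 257.7] (array([6.93948387e+02, 1.02029711e+02, 5.73833918e-02]), np.float64(97.4375))
[274.9, 143.6] (array([6.97212182e+02, 9.95401383e+01, 3.84660750e-02]), np.float64(59.0625))
[ 553.9 -279.2  377.9] [-0.2  1.1  0.5]
```

View pics/s5.png

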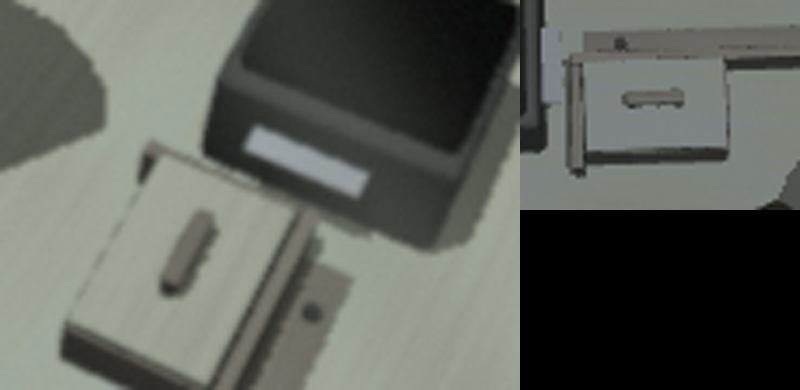

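Both views show the box flush in the corner. It touches the rail and the stop (top inset, box at about (655,105)), and the arm is clear of it. I'll hand the job in.

```bash
python3 -c "
from cell import env
print(env.job_done())"
```

```text
the job is handed in; nothing more can be done
None
```

The steel box is at rest in the corner, its long side against the rail and its end against the stop in both camera views, and I handed the job in at about 19 s of the 69 s allowed.

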